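# Strip the power-stage stack into its test nests

## Task

Four parts of a power stage are stacked on the grey work board: from the top a small white relay, a round black choke, a metal filter box and a finned heat sink. Take the stack apart from the top down, one part at a time, and set each part down in the low black nest whose shape and size is made for it, flat on the floor inside the rim, upright as it stood, in the middle, its long side along the long side of the nest (the round one may be turned any way). Finish each part before the next, and leave the tape roll and the solder reel where they are.

Things in the scene. Friction and masses are not known exactly. Their poses are not given: they have to be found in the camera images.
- relay_centre (a point): Relay: small white box, 32 x 20 x 22 mm high, flat top; the top part of the stack, standing on the round choke. Origin at its centre, half-way up; x along its 32 mm side, y across its 20 mm width, z up.
- choke_centre (a point): Potted choke: plain black round disc, 48 mm in diameter, 24 mm high, flat top; stands on the filter box. Origin at its centre, half-way up; z up along its axis.
- filter_box_centre (a point): Filter box: closed silvery metal box with four lid screws, 90 x 56 x 22 mm high, flat top; stands on the heat sink. Origin at its centre, half-way up; x along its 90 mm side, y across its 56 mm width, z up.
- heat_sink_centre (a point): Heat sink: dark grey finned block, fins up and running lengthwise, 120 x 66 x 25 mm high; the bottom of the stack, standing on the flat grey work board, whose top is 14 mm above the bench (z = 0.014). Origin at its centre, half-way up; x along its 120 mm side, y across its 66 mm width, z up.
- relay_nest_seat (a point): Fixed to the grey work board. Low black nest: a floor 4 mm above the board inside a rim whose top is 9 mm above the board and 5 mm thick; smallest of the four, rectangular recess 50 x 38 mm, for the relay. Origin at the centre of the recess, on its floor; x along its long side, z up.
- choke_nest_seat (a point): Fixed to the grey work board. Low black nest: a floor 4 mm above the board inside a rim whose top is 9 mm above the board and 5 mm thick; the only round one, recess 66 mm in diameter, for the choke. Origin at the centre of the recess, on its floor; z up.
- filter_nest_seat (a point): Fixed to the grey work board. Low black nest: a floor 4 mm above the board inside a rim whose top is 9 mm above the board and 5 mm thick; the middle-sized rectangle, recess 108 x 74 mm, for the filter box. Origin at the centre of the recess, on its floor; x along its long side, z up.
- sink_nest_seat (a point): Fixed to the grey work board. Low black nest: a floor 4 mm above the board inside a rim whose top is 9 mm above the board and 5 mm thick; the largest, rectangular recess 138 x 84 mm, for the heat sink. Origin at the centre of the recess, on its floor; x along its long side, z up.
- tape_roll: Bystander, to be left alone: loose roll of black insulating tape lying flat, 66 mm in diameter, 19 mm high. Origin at the centre of its underside.
- solder_spool: Bystander, to be left alone: loose blue reel of solder wire standing on its flange, 52 mm in diameter, 33 mm high. Origin at the centre of its underside.
There are look-alikes about, which are no part of the job. Leave any pink look-alike of the part that bears choke_centre alone.

How it is judged:
By the outcome, as a careful person would: the job done as asked, in the order asked, and still so for the second after the job is handed in, with the robot touching nothing.
It also fails if it takes over 109 s, if anything falls off the work surface, if the arm or the gripper's body presses on something with over 40 N, if the wrist force passes 120 N, or if a joint passes its speed limit or range.

## Robot

A 7-joint arm with a two-finger parallel gripper is mounted at the origin on a cart in front of the work surface, level with it; the furniture and walls round the work are solid. World frame = base frame: x ahead of the robot, y to its left, z up, the work surface at z = 0. Lengths are in mm, angles in rad, forces in N, time in s.
With the tool pointing down it reaches from about 400 to 875 mm from the base axis. Payload 4.4 kg.
Tool frame: the origin (TCP) lies at the very end of the fingers, on their centre line; the grasp point (between the pads) lies 19 mm behind it; y points along the fingers, z is the direction in which the jaws open and shut, and the axes are right-handed (so a half turn about y gives the same grasp; the last joint's range is limited). The gripper opens to 85 mm and grips with 20 to 120 N. Pads are 22 mm wide; open, the fingers measure 114 mm over their backs; the gripper's body (76 mm by 85 mm) begins 54 mm behind the grasp point. The pads swing forward as they close: fully open they stand 13 mm farther back than shut.
Start: joints at [1.281, 0.628, 0.038, 1.517, -0.027, 0.996, -0.02], TCP at [144.287, -633.798, 200.513] pointing down, gripper open.
Joint ranges: [-3.06, 3.06], [-0.37, 2.12], [-1.25, 1.32], [0.18, 2.47], [-1.1, 4.24], [0.23, 1.98], [-2.94, 2.94]. Speed limits (rad/s): [2.57, 2.57, 3.14, 3.14, 3.14, 3.14, 3.14].

## Interface

Orientations are given as [roll, pitch, yaw] about the fixed x, y, z axes, in that order (R = Rz(yaw) Ry(pitch) Rx(roll)).
In Python, from cell import * gives the robot as it stands.
- The arm moves only by the tool apply_moves, never from a script. Its argument "targets" is a list of rows, each a list of 6 numbers: the shift along the tool's x, y, z in units of 40 mm (1.0 is 40 mm), then the turn, a rotation vector about the tool's x, y, z in units of 8 degrees (1.0 is 8 degrees). A call has 1 to 12 rows; each row shifts and turns the commanded pose from where the row before left it, along the tool's axes as they then stand; what a row does not reach is not made up. A row lasts 1/8 s, in which the tool goes at most 62.5 mm and 10.7 degrees, less where a joint would pass 70% of its speed; a pose out of reach is approached as far as the arm can. A call is refused whole if a number of a shift passes 1 or a number of a turn 1, either way. A call with a gripper value outside its range is refused whole. "jaw" is the gripper command: -1 is shut, 1 is fully open, values between are in proportion, set as the call begins (left out, the last holds). The fingers move at their own pace and stop on an object; the grip force is fixed at half the most. Time passes only in rows, so rows that do not move let the fingers close. It gives the time, the measured TCP pose, the force and the opening at its end, in the units of the state.
- read_state(): the state, without advancing time (a new reading comes with each control period).
- get_image(name): name is "scene" or "side" or "wrist"; returns the picture (384x512x3 uint8, red, green, blue); there is no depth.
- calibration(name): a dict with "fx", "fy", "cx", "cy" (pixels), "world_from_camera" (4x4, takes a point from camera to world coordinates). Camera axes: x right, y down, z forward; pixel columns grow to the right and rows downward; lengths in mm; the calibration is good to about 2 mm. A picture is of the moment at which its call begins: read the wrist's pose just before it. calibration takes no time and is no camera call; for the wrist camera it gives the pose at the moment of the call.
- finish_job(): hands the job in, once; it reports no verdict.
The state is a dict: "clock": time; "qpos": joint angles; "qd": joint speeds; "tau": joint torques, N m; "eef_pos": TCP position; "tool_rot": TCP orientation; "force": force on the tool from outside, world axes, zero at the start; "torque": the same for the moment, N m; "width": finger opening in mm.
Only numpy, scipy, OpenCV 4.12 (cv2) and the standard library are available. Lean on these libraries where they do the work, as an engineer would, in place of code of your own. Each camera call takes 0.05 s, during which the arm holds its last target. There are 200 camera calls.

## Working session

There is one attempt and no reset: what is moved stays moved. The work goes in short steps, Python scripts to look and compute and a tool call to move; the robot and the scene stay as the last step left them, time stands still between calls to the robot, and variables do not carry over. Pictures are saved under pics/ and viewed, about 12 in all and at most 16, crops included, and the job is handed in when it is done.

Besides the shell and the picture viewer there is one more tool, called after "Request:" as a command line: name --pt "numbers of a row" for each row, then --argument value for the rest. apply_moves: Moves the arm, as the interface text tells. Its arguments: {"type":"object","properties":{"targets":{"type":"array"},"jaw":{"type":"number"}},"required":["targets"]}

```bash
mkdir -p pics; ls
cat > h.py <<'E'
from cell import *
import numpy as np, cv2
from scipy.spatial.transform import Rotation as R
def snap(n,f,crop=None,s=1):
    im=np.asarray(get_image(n))[:,:,::-1].copy()
    cv2.imwrite(f'pics/{f}_raw.png',im)
    if crop: 
        a,b,c,d=crop; im=im[b:d,a:c]
    if s!=1: im=cv2.resize(im,None,fx=s,fy=s,interpolation=cv2.INTER_CUBIC)
    cv2.imwrite(f'pics/{f}.png',im)
def px(c,u,v,z):
    T=np.array(c['world_from_camera']); d=T[:3,:3]@np.array([(u-c['cx'])/c['fx'],(v-c['cy'])/c['fy'],1]); o=T[:3,3]
    return o+d*(z-o[2])/d[2]
def proj(c,p):
    T=np.linalg.inv(np.array(c['world_from_camera'])); q=T[:3,:3]@np.array(p)+T[:3,3]
    return c['cx']+c['fx']*q[0]/q[2], c['cy']+c['fy']*q[1]/q[2]
E
python3 - <<'E'
from h import *
np.set_printoptions(precision=3,suppress=True)
s=read_state();print(s)
for n in('scene','side','wrist'):
    c=calibration(n);print(n,c['fx'],c['cx'],c['cy']);print(np.array(c['world_from_camera']))
snap('scene','scene0',s=1.5);snap('side','side0',s=1.5)
E
```

```text
pics
{'clock': 0.0, 'qpos': array([ 1.281,  0.629,  0.038,  1.518, -0.027,  0.996, -0.02 ]), 'qd': array([ 0.   ,  0.   , -0.   ,  0.001, -0.001, -0.001,  0.   ]), 'tau': array([  0.001, -56.34 ,   1.227, -19.345,   0.011,   0.01 ,  -0.   ]), 'eef_pos': array([ 144.132, -633.115,  199.565]), 'tool_rot': array([-1.573, -0.   , -2.918]), 'force': array([ 0.352, -0.234,  0.33 ]), 'torque': array([ 0.01 , -0.029, -0.045]), 'width': 85.28996013710699}
scene 479.5883079343494 248.78277240834913 188.09842609154532
[[   0.462   -0.35     0.815 -613.497]
 [  -0.886   -0.199    0.418 -732.09 ]
 [   0.016   -0.915   -0.402  666.055]
 [   0.       0.       0.       1.   ]]
side 480.6180302110397 253.87902249295794 183.72810476803207
[[  -0.962   -0.161    0.219  172.308]
 [  -0.271    0.493   -0.827 1156.57 ]
 [   0.025   -0.855   -0.518  901.567]
 [   0.       0.       0.       1.   ]]
wrist 266.91114859370253 254.9108644772009 191.85321035393275
[[   0.222   -0.923   -0.315  225.901]
 [  -0.975   -0.211   -0.071 -614.348]
 [  -0.001    0.323   -0.946  374.778]
 [   0.       0.       0.       1.   ]]
```

View pics/scene0.png

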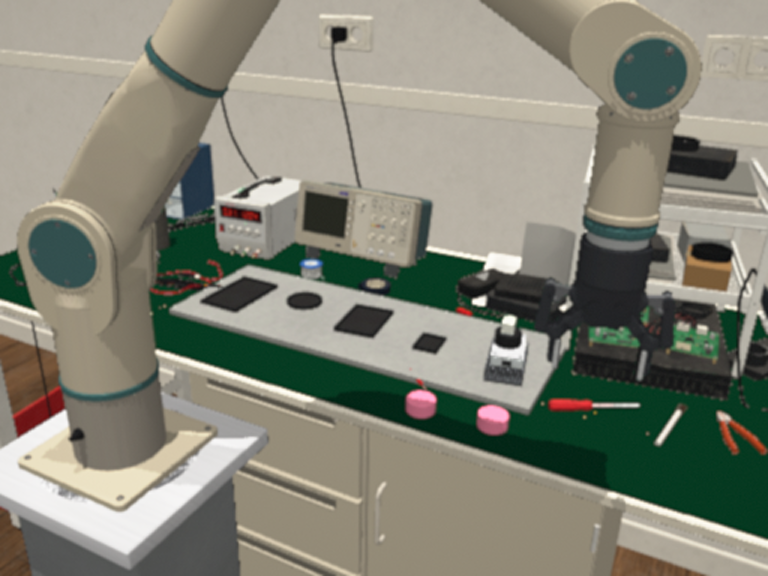

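View pics/side0.png

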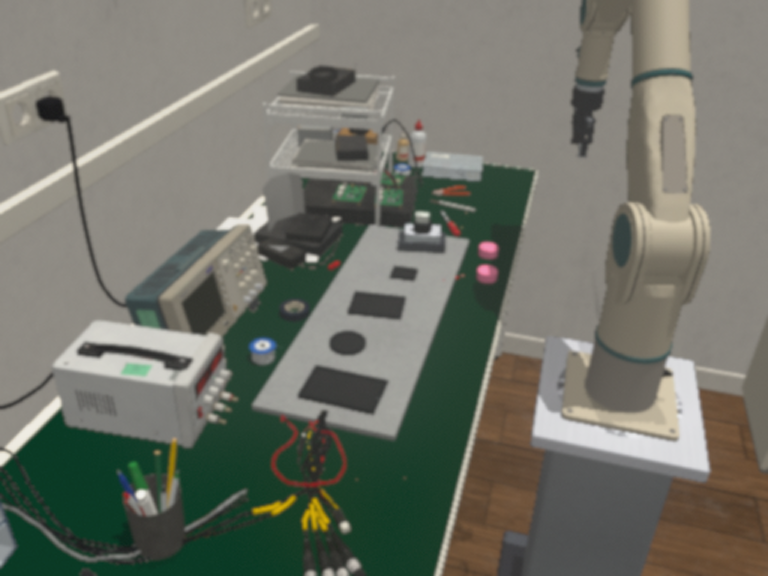

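The stack stands at the right end of the board (scene ~(508,350)). Along the board to the left are the relay nest (430,343), filter nest (364,320), round nest (304,300) and sink nest (240,293). The two pink look-alikes are off the board. I'll rectify both views to a top-down map.

```bash
cat >> h.py <<'E'
def ortho(im,c,z,x0,x1,y0,y1,s):
    # picture: columns along -y (left=y1), rows down = -x ; s px per mm
    P=[(x1,y1),(x1,y0),(x0,y0),(x0,y1)]
    src=np.float32([proj(c,(x,y,z)) for x,y in P]); w=(y1-y0)*s; h=(x1-x0)*s
    M=cv2.getPerspectiveTransform(src,np.float32([(0,0),(w,0),(w,h),(0,h)]))
    return cv2.warpPerspective(im,M,(int(w),int(h)),flags=cv2.INTER_CUBIC)
E
python3 - <<'E'
from h import *
for n in('scene','side'):
    c=calibration(n)
    print(n,[px(c,u/1.5,v/1.5,z).round(0) for u,v,z in ([(508,320,109),(430,343,23),(364,320,23),(304,300,23),(240,293,23)] if n=='scene' else [(423,214,107),(404,273,23),(377,305,23),(347,343,23),(343,390,23)])])
E
```

```text
scene [array([ 486., -432.,  109.]), array([ 491., -287.,   23.]), array([ 515., -135.,   23.]), array([535.,  19.,  23.]), array([498., 157.,  23.])]
side [array([ 489., -429.,  107.]), array([ 495., -275.,   23.]), array([ 518., -123.,   23.]), array([538.,  30.,  23.]), array([500., 171.,  23.])]
```

Run:
```python
from h import *
o=[]
for n in('scene','side'):
    c=calibration(n); im=cv2.imread(f'pics/{n}0_raw.png')
    o.append(ortho(im,c,23,400,620,-500,300,1))
    m=ortho(im,c,23,350,650,-360,270,2).max(2)<75
    m=cv2.morphologyEx(m.astype(np.uint8),cv2.MORPH_OPEN,np.ones((9,9)))
    for k in cv2.findContours(m,cv2.RETR_EXTERNAL,cv2.CHAIN_APPROX_NONE)[0]:
        if 3000<cv2.contourArea(k)<70000:
            (u,v),wh,a=cv2.minAreaRect(k); print(n,'x %.0f y %.0f'%(650-v/2,270-u/2),np.round(np.array(wh)/2),a)
cv2.imwrite('pics/ortho0.png',np.vstack(o))
```

```text
scene x 432 y 247 [162.  46.] 90.0
scene x 493 y -284 [64. 46.] 85.68397521972656
scene x 535 y 19 [78. 70.] 53.13010025024414
scene x 498 y 158 [ 97. 150.] 0.7161598801612854
scene x 516 y -133 [122.  83.] 83.48019409179688
scene x 645 y -119 [313.  10.] -0.0
scene x 603 y 186 [ 94. 168.] 90.0
side x 363 y -45 [ 24. 630.] 90.0
side x 496 y -275 [51. 43.] 86.8201675415039
side x 539 y 28 [67. 73.] 71.56504821777344
side x 502 y 167 [ 93. 143.] 1.2787110805511475
side x 520 y -124 [110.  82.] 83.36748504638672
```

View pics/ortho0.png

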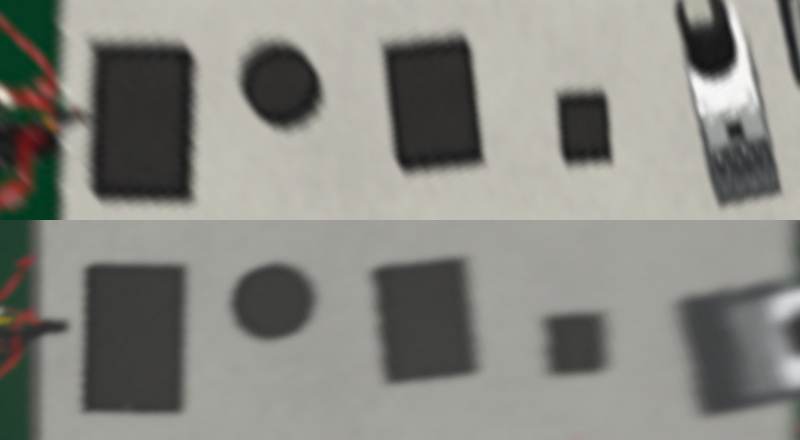

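Both views agree when I take the effective height as about 19.6 mm:

| Nest | x, y (mm) | Yaw |
|---|---|---|
| Relay | 499, -280 | about 4° |
| Filter | 522, -130 | about 6.6° |
| Choke | 541, 22 | round, any |
| Sink | 504, 161 | about 0° |

The stack is near (487, -431). Next I move above it, keeping the yaw.

Request:
apply_moves --pt "-0.95 0 -0.3 0 0 0" --pt "-0.95 0 -0.3 0 0 0" --pt "-0.95 0 -0.3 0 0 0" --pt "-0.95 0 -0.3 0 0 0" --pt "-0.95 0 -0.3 0 0 0" --pt "-0.95 0 -0.3 0 0 0" --pt "-0.95 0 -0.3 0 0 0" --pt "-0.95 0 -0.3 0 0 0" --pt "-0.95 0 -0.3 0 0 0" --pt "-0.95 0 -0.3 0 0 0" --pt "0 0 0 0 0 0" --pt "0 0 0 0 0 0" --jaw 1

```text
clock: 1.6
eef_pos: [487.2, -432.7, 200.0]
tool_rot: [-1.571, -0.002, -2.918]
force: [-0.4, -0.3, -0.2]
width: 85.4
```

Run:
```python
from h import *
import json
s=read_state();print(s['clock'],s['eef_pos'],s['tool_rot'],s['force'])
c=calibration('wrist');snap('wrist','w1',s=1.5)
json.dump({k:np.array(v).tolist() for k,v in c.items()},open('pics/w1.json','w'))
print(proj(c,(487,-431,107)))
```

```text
1.6 [ 487.2488892  -432.73620037  200.01419933] [-1.57113795e+00 -1.58346415e-03 -2.91802871e+00] [-0.42152065 -0.33197126 -0.22539425]
(np.float64(253.57482858766807), np.float64(184.73960913592362))
```

View pics/w1.png

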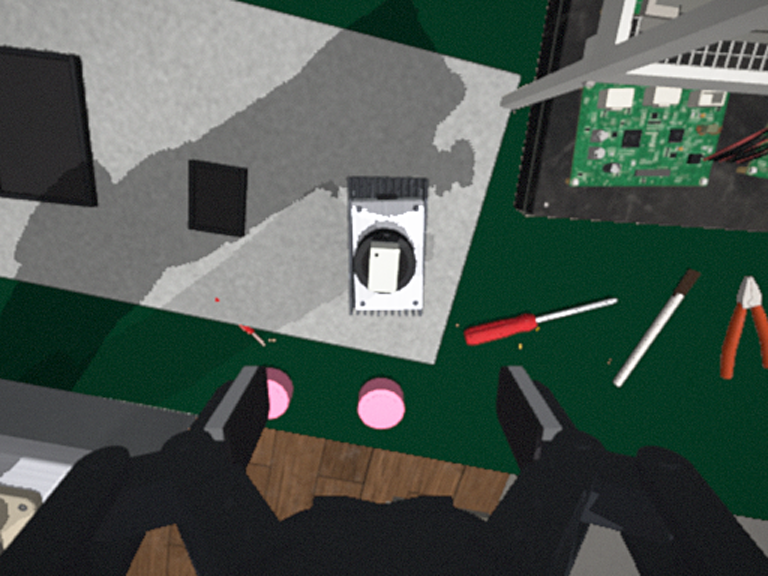

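The stack is seen from above at ~(388,245). The relay's white top is at ~(384,265), and the relay nest at (218,198). I'll rectify each layer at its own height.

Run:
```python
from h import *
import json
c=json.load(open('pics/w1.json')); im=cv2.imread('pics/w1_raw.png')
P=[]
for z in(107,85,61,39):
    p=ortho(im,c,z,412,562,-506,-356,2); 
    for k in range(0,300,50): cv2.line(p,(k,0),(k,4),(0,0,255),1);cv2.line(p,(0,k),(4,k),(0,0,255),1)
    P.append(p)
cv2.imwrite('pics/st.png',np.vstack([np.hstack(P[:2]),np.hstack(P[2:])]))
p=ortho(im,c,20,420,580,-360,-200,2); m=(p.max(2)<60).astype(np.uint8)
m=cv2.morphologyEx(m,cv2.MORPH_OPEN,np.ones((7,7)))
for k in cv2.findContours(m,0,1)[0]:
    if cv2.contourArea(k)>2000:(u,v),wh,a=cv2.minAreaRect(k);print(580-v/2,-200-u/2,np.array(wh)/2,a)
```

```text
498.294921875 -281.9003143310547 [60.18322754 49.58063126] 86.49646759033203
```

View pics/st.png

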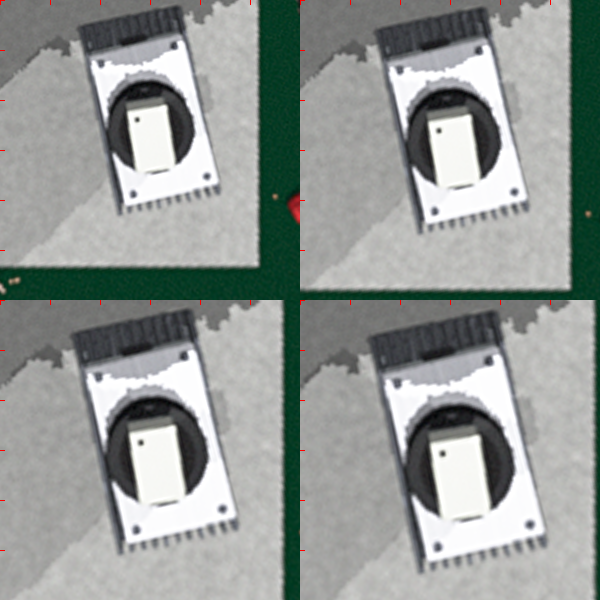

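Measured from the layers:

| Part | x, y (mm) | Yaw |
|---|---|---|
| Relay | 493, -431.5 | 8° |
| Choke | 493, -433 | round |
| Filter box | 490.5, -435 | 12° |
| Heat sink | 491.5, -436 | 12° |
| Relay nest | 498, -281.5 | 3.5° |

The sizes agree with those given. Now the relay grasp.

Request:
apply_moves --pt "-0.15 0 0 0 0.6 0" --pt "0 0.8 0 0 0 0" --pt "0 0.8 0 0 0 0" --pt "0 0.6 0 0 0 0" --pt "0 0.3 0 0 0 0" --pt "0 0.2 0 0 0 0" --pt "0 0 0 0 0 0" --pt "0 0 0 0 0 0" --jaw 0.1

```text
clock: 2.65
eef_pos: [494.5, -431.7, 93.5]
tool_rot: [-1.57, 0.001, -3.002]
force: [-0.7, -0.4, -0.4]
width: 46.6
```

Request:
apply_moves --pt "0 0 0 0 0 0" --pt "0 0 0 0 0 0" --pt "0 0 0 0 0 0" --pt "0 0 0 0 0 0" --pt "0 0 0 0 0 0" --pt "0 0 0 0 0 0" --jaw -1

```text
clock: 3.4
eef_pos: [494.1, -431.2, 92.5]
tool_rot: [-1.571, 0.0, -3.002]
force: [-0.4, 0.4, -0.1]
width: 0.3
```

The fingers closed on nothing, so I look.

Run:
```python
from h import *
snap('wrist','w2');snap('side','s2');snap('scene','c2')
a=cv2.resize(cv2.imread('pics/w2_raw.png')[90:382,130:380],(500,584))
c=calibration('side');u,v=map(int,proj(c,(493,-431,100)));b=cv2.resize(cv2.imread('pics/s2_raw.png')[max(v-50,0):v+40,u-45:u+45],(292,292),interpolation=2)
c=calibration('scene');u,v=map(int,proj(c,(493,-431,100)));d=cv2.resize(cv2.imread('pics/c2_raw.png')[v-50:v+40,u-45:u+45],(292,292),interpolation=2)
cv2.imwrite('pics/m2.png',np.hstack([a,np.vstack([b,d])]))
```

```text
(no output)
```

View pics/m2.png

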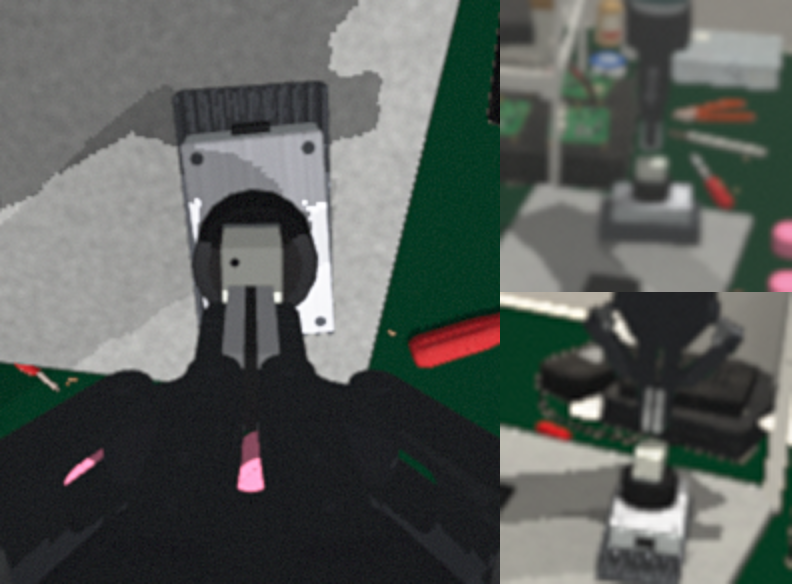

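The tips seem to end just above the relay even though the TCP reads 92 mm. I triangulate the tip.

Run:
```python
from h import *
s=read_state();print(s['eef_pos'],s['width'])
c=calibration('wrist');print('tcp proj wrist',proj(c,s['eef_pos']),'tip seen 255,235')
for z in(92,100,110,120):print(z,proj(c,(494,-431.3,z)),px(c,255,235,z))
K={}
for n,(u,v) in dict(side=(1.5,-3.8),scene=(2.5,-7.5)).items():
    c=calibration(n);a=proj(c,(493,-431,100));p=(int(a[0])+u,int(a[1])+v);print(n,p,[proj(c,(494,-431.3,z)) for z in(92,107,120)])
    T=np.array(c['world_from_camera']);K[n]=(T[:3,3],px(c,*p,0)-T[:3,3])
(o,d),(p,e)=K.values();t=np.linalg.lstsq(np.array([d,-e]).T,p-o,rcond=None)[0];print(o+t[0]*d,p+t[1]*e)
```

```text
[ 494.02990579 -431.13881383   92.52225934] 0.05126928729181356
tcp proj wrist (np.float64(255.5158602928649), np.float64(223.3798990623867)) tip seen 255,235
92 (np.float64(255.72834618512817), np.float64(223.1318364886468)) [ 484.40533766 -432.1228299    92.        ]
100 (np.float64(255.76866038798923), np.float64(228.1177185887603)) [ 488.62032951 -431.51976159  100.        ]
110 (np.float64(255.82392137669513), np.float64(234.95215297836245)) [ 493.88906933 -430.7659262   110.        ]
120 (np.float64(255.8854504803591), np.float64(242.5618000710172)) [ 499.15780915 -430.01209081  120.        ]
side (281.5, 139.2) [(np.float64(280.4759899256464), np.float64(145.82595424580475)), (np.float64(280.6916027968161), np.float64(142.22767962522175)), (np.float64(280.87998251191067), np.float64(139.08388795740308))]
scene (340.5, 207.5) [(np.float64(338.81607576399637), np.float64(217.9383129870158)), (np.float64(339.3418948040485), np.float64(212.82511427006028)), (np.float64(339.8017172404991), np.float64(208.35368339176173))]
[ 491.71687261 -431.74365704  119.6723409 ] [ 493.68912097 -432.98890673  123.0075727 ]
```

Run:
```python
from h import *
o=[]
for n,f in(('scene','c2'),('side','s2'),('wrist','w2')):
    c=calibration(n);im=cv2.imread(f'pics/{f}_raw.png');u,v=map(int,proj(c,(494,-431,110)));k=9
    p=cv2.resize(im[v-32:v+32,u-14:u+15],None,fx=k,fy=k,interpolation=cv2.INTER_NEAREST)
    for z in range(90,151,10):
        a,b=proj(c,(494 if n!='wrist' else 505,-431.2,z));y=int((b-v+32+.5)*k)
        cv2.line(p,(0,y),(20 if z%50 else 60,y),(0,0,255),1)
    o.append(p)
cv2.imwrite('pics/tip.png',np.hstack(o))
```

```text
(no output)
```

View pics/tip.png

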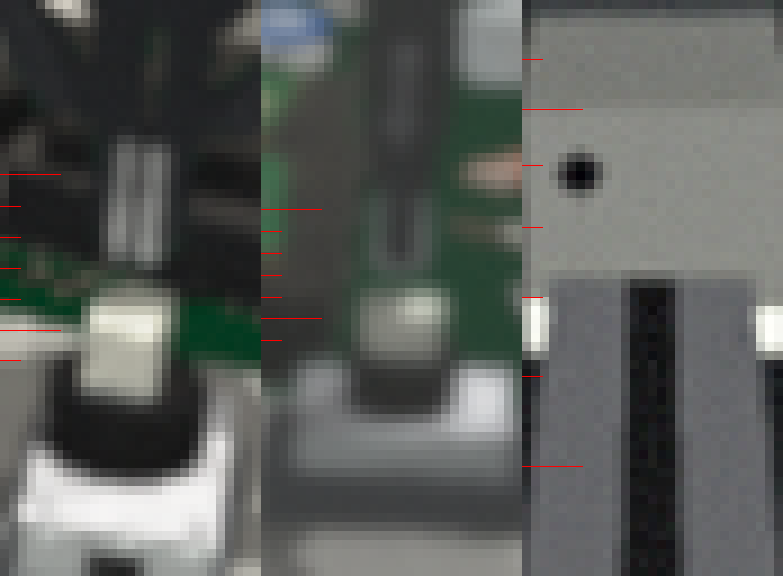

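All three views put the shut tips at z ≈ 122–125 mm while the TCP reads 92.5 mm. The real finger end is therefore about 31 mm behind the reported TCP, and I'll use that offset from here. The relay still stands undisturbed. I open, go 31 mm lower and grip.

Request:
apply_moves --pt "0 0 0 0 0 0" --pt "0 0 0 0 0 0" --pt "0 0 0 0 0 0" --pt "0 0.3 0 0 0 0" --pt "0 0.3 0 0 0 0" --pt "0 0.18 0 0 0 0" --pt "0 0 0 0 0 0" --pt "0 0 0 0 0 0" --jaw 0.1

```text
clock: 4.55
eef_pos: [494.2, -431.3, 61.4]
tool_rot: [-1.57, 0.0, -3.002]
force: [-0.1, 0.1, -0.0]
width: 46.8
```

Request:
apply_moves --pt "0 0 0 0 0 0" --pt "0 0 0 0 0 0" --pt "0 0 0 0 0 0" --pt "0 0 0 0 0 0" --pt "0 0 0 0 0 0" --jaw -1

```text
clock: 5.18
eef_pos: [494.5, -431.5, 62.0]
tool_rot: [-1.57, 0.001, -3.002]
force: [-0.0, 1.2, 4.5]
width: 18.3
```

Request:
apply_moves --pt "0 -0.3 0 0 0 0" --pt "0 -0.6 0 0 0 0" --pt "0 -0.6 0 0 0 0" --pt "-0.12 0 -0.74 0 0 0" --pt "-0.12 0 -0.74 0 0 0" --pt "-0.13 0 -0.74 0 0 0" --pt "-0.13 0 -0.74 0 0 0" --pt "-0.12 0 -0.74 0 0 0" --pt "0 0 0 0 0.56 0" --pt "0 0 0 0 0 0" --pt "0 0 0 0 0 0"

```text
clock: 6.55
eef_pos: [497.8, -281.6, 121.5]
tool_rot: [-1.57, 0.0, -3.079]
force: [-0.7, 0.1, 0.2]
width: 18.5
```

```bash
cat >> h.py <<'E'
import json
def wrist(f):
    s=read_state();c=calibration('wrist');snap('wrist',f)
    json.dump({k:np.array(v).tolist() for k,v in c.items()},open(f'pics/{f}.json','w'))
    print(s['clock'],s['eef_pos'].round(1),np.degrees(s['tool_rot']).round(1),round(s['width'],1),s['force'].round(1)); return c
E
python3 - <<'E'
from h import *
c=wrist('w3');im=cv2.imread('pics/w3_raw.png')
p=ortho(im,c,20,410,590,-380,-180,2)
for z in (0,):
    for k in range(0,400,20): cv2.line(p,(k,0),(k,4+4*(k%100==0)),(0,0,255),1)
    for k in range(0,360,20): cv2.line(p,(0,k),(4+4*(k%100==0),k),(0,0,255),1)
snap('scene','c3');cc=calibration('scene');u,v=map(int,proj(cc,(498,-281,90)))
q=cv2.resize(cv2.imread('pics/c3_raw.png')[v-35:v+37,u-38:u+38],(380,360),interpolation=cv2.INTER_CUBIC)
cv2.imwrite('pics/w3.png',np.hstack([p,q]))
E
```

```text
6.55 [ 497.8 -281.6  121.5] [ -90.     0.  -176.4] 18.5 [-0.7  0.1  0.2]
```

View pics/w3.png

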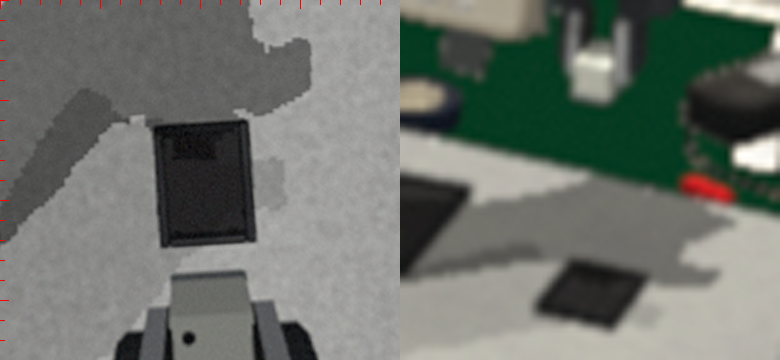

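The relay is held upright and centred over its nest. The nest centre measures (499, -282) with yaw 4°, so I lower.

Request:
apply_moves --pt "-0.02 0.6 0.01 0 0.05 0" --pt "0 0.8 0 0 0 0" --pt "0 0.8 0 0 0 0" --pt "0 0.5 0 0 0 0" --pt "0 0.25 0 0 0 0" --pt "0 0.12 0 0 0 0" --pt "0 0 0 0 0 0" --pt "0 0 0 0 0 0"

```text
clock: 7.65
eef_pos: [499.3, -281.8, -0.7]
tool_rot: [-1.57, 0.001, -3.087]
force: [0.3, 0.7, -0.2]
width: 18.4
```

Request:
apply_moves --pt "0 0.06 0 0 0 0" --pt "0 0 0 0 0 0" --pt "0 0 0 0 0 0"

```text
clock: 8.02
eef_pos: [498.8, -281.5, -3.8]
tool_rot: [-1.571, 0.0, -3.087]
force: [0.3, -0.5, 0.0]
width: 18.4
```

Request:
apply_moves --pt "0 0.03 0 0 0 0" --pt "0 0 0 0 0 0" --pt "0 0 0 0 0 0"

```text
clock: 8.4
eef_pos: [498.9, -281.5, -5.0]
tool_rot: [-1.571, 0.0, -3.087]
force: [-0.5, 0.8, 1.9]
width: 18.3
```

Request:
apply_moves --pt "0 0 0 0 0 0" --pt "0 0 0 0 0 0" --pt "0 0 0 0 0 0" --pt "0 -0.5 0 0 0 0" --pt "0 -1 0 0 0 0" --pt "0 -1 0 0 0 0" --pt "0 -0.6 0 0 0 0" --jaw 0

```text
clock: 9.28
eef_pos: [499.5, -281.9, 121.0]
tool_rot: [-1.57, 0.002, -3.087]
force: [1.0, -0.2, -0.1]
width: 43.0
```

Request:
apply_moves --pt "0.07 0 0.76 0 0 0" --pt "0.07 0 0.76 0 0 0" --pt "0.07 0 0.76 0 0 0" --pt "0.07 0 0.75 0 0 0" --pt "0.07 0 0.75 0 0 0" --pt "0 0 0 0 -0.55 0" --pt "0 0 0 0 -0.56 0" --pt "0 0 0 0 0 0" --pt "0 0 0 0 0 0" --jaw 1

```text
clock: 10.4
eef_pos: [493.0, -433.1, 118.9]
tool_rot: [-1.571, -0.0, -2.933]
force: [1.1, -0.0, -0.4]
width: 85.5
```

Run:
```python
from h import *
c=wrist('w4');im=cv2.imread('pics/w4_raw.png')
p=ortho(im,c,85,432,542,-490,-380,3)
q=ortho(im,c,40,440,560,-340,-220,3)[:330]
p=np.hstack([p,q])
for k in range(0,690,30): cv2.line(p,(k,0),(k,4),(0,0,255),1)
for k in range(0,330,30): cv2.line(p,(0,k),(4,k),(0,0,255),1)
cv2.imwrite('pics/w4.png',p)
```

```text
10.4 [ 493.  -433.1  118.9] [ -90.    -0.  -168.1] 85.5 [ 1.1 -0.  -0.4]
```

View pics/w4.png

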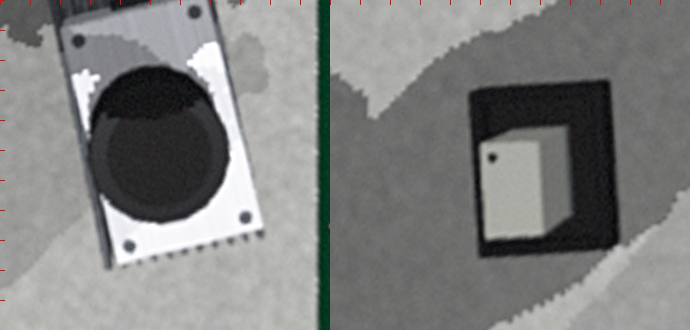

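The relay sits in its nest about 2 mm off the middle. The choke top is centred at (492, -433), under the tool. Now I grasp the choke.

Request:
apply_moves --pt "0.02 0.7 0 0 0 0" --pt "0 0.7 0 0 0 0" --pt "0 0.4 0 0 0 0" --pt "0 0.2 0 0 0 0" --pt "0 0.1 0 0 0 0" --pt "0 0 0 0 0 0" --pt "0 0 0 0 0 0"

```text
clock: 11.32
eef_pos: [492.8, -433.8, 35.7]
tool_rot: [-1.57, 0.001, -2.932]
force: [0.8, -0.7, 0.1]
width: 85.3
```

Request:
apply_moves --pt "0 0 0 0 0 0" --pt "0 0 0 0 0 0" --pt "0 0 0 0 0 0" --pt "0 0 0 0 0 0" --pt "0 0 0 0 0 0" --jaw -1

```text
clock: 11.95
eef_pos: [492.6, -433.6, 35.7]
tool_rot: [-1.57, 0.001, -2.932]
force: [-0.8, 0.8, 6.1]
width: 45.6
```

Request:
apply_moves --pt "0 -0.3 0 0 0 0" --pt "0 -0.8 0 0 0 0" --pt "0 -0.9 0 0 0 0"

```text
clock: 12.32
eef_pos: [491.8, -433.0, 115.5]
tool_rot: [-1.572, -0.001, -2.932]
force: [0.9, -0.1, -1.2]
width: 45.6
```

Request:
apply_moves --pt "-0.3 0 -0.91 0 0 0" --pt "-0.3 0 -0.91 0 0 0" --pt "-0.3 0 -0.91 0 0 0" --pt "-0.3 0 -0.91 0 0 0" --pt "-0.3 0 -0.91 0 0 0" --pt "-0.3 0 -0.91 0 0 0" --pt "-0.3 0 -0.91 0 0 0" --pt "-0.3 0 -0.91 0 0 0" --pt "-0.3 0 -0.91 0 0 0" --pt "-0.3 0 -0.91 0 0 0" --pt "-0.3 0 -0.91 0 0 0" --pt "-0.25 0 -0.9 0 0 0"

```text
clock: 13.82
eef_pos: [540.6, 24.4, 115.4]
tool_rot: [-1.571, 0.001, -2.932]
force: [1.2, 0.1, -0.9]
width: 45.5
```

Request:
apply_moves --pt "0 0 0 0 0 0" --pt "0 0 0 0 0 0"

```text
clock: 14.08
eef_pos: [540.3, 22.5, 115.2]
tool_rot: [-1.57, 0.0, -2.932]
force: [0.1, 0.1, -1.6]
width: 45.7
```

Run:
```python
from h import *
c=wrist('w5');im=cv2.imread('pics/w5_raw.png')
p=ortho(im,c,20,440,640,-200,200,2)
for k in range(0,800,20): cv2.line(p,(k,0),(k,4+4*(k%100==0)),(0,0,255),1)
for k in range(0,400,20): cv2.line(p,(0,k),(4+4*(k%100==0),k),(0,0,255),1)
cv2.imwrite('pics/w5.png',p)
```

```text
14.075 [540.3  22.5 115.2] [ -90.    0. -168.] 45.7 [ 0.1  0.1 -1.6]
```

View pics/w5.png

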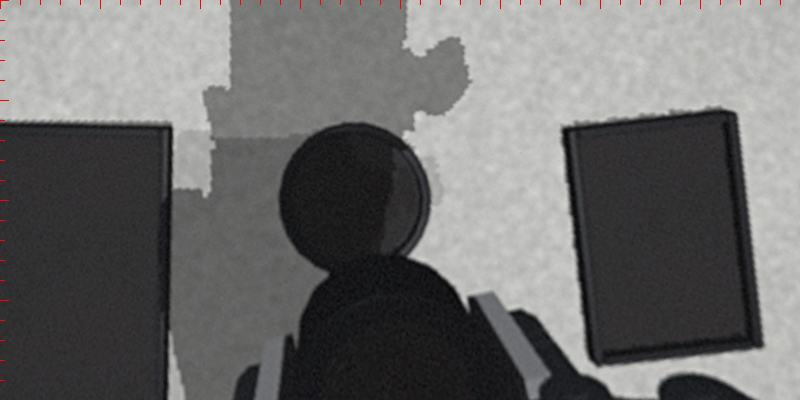

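The choke nest is centred at (540.7, 22.7), right under the tool. The filter nest refines to (521.5, -132) with yaw 7°. Lowering.

Request:
apply_moves --pt "0 0.8 0 0 0 0" --pt "0 0.9 0 0 0 0" --pt "0 0.7 0 0 0 0" --pt "0 0.4 0 0 0 0" --pt "0 0.15 0 0 0 0" --pt "0 0 0 0 0 0" --pt "0 0.06 0 0 0 0" --pt "0 0 0 0 0 0" --pt "0 0 0 0 0 0"

```text
clock: 15.25
eef_pos: [540.6, 23.1, -5.1]
tool_rot: [-1.571, 0.001, -2.932]
force: [0.4, -0.8, -1.2]
width: 45.4
```

Request:
apply_moves --pt "0 0.04 0 0 0 0" --pt "0 0 0 0 0 0" --pt "0 0 0 0 0 0"

```text
clock: 15.62
eef_pos: [540.3, 23.0, -7.1]
tool_rot: [-1.571, -0.0, -2.932]
force: [-0.6, -0.2, -0.3]
width: 45.7
```

Request:
apply_moves --pt "0 0.02 0 0 0 0" --pt "0 0 0 0 0 0" --pt "0 0 0 0 0 0"

```text
clock: 16.0
eef_pos: [540.3, 23.0, -7.3]
tool_rot: [-1.571, 0.0, -2.932]
force: [-1.6, 0.1, 5.4]
width: 45.6
```

Request:
apply_moves --pt "0 0 0 0 0 0" --pt "0 0 0 0 0 0" --pt "0 0 0 0 0 0" --pt "0 0 0 0 0 0" --pt "0 -0.4 0 0 0 0" --pt "0 -0.8 0 0 0 0" --pt "0 -1 0 0 0 0" --pt "0 -0.8 0 0 0 0" --jaw 1

```text
clock: 17.0
eef_pos: [540.7, 23.0, 114.7]
tool_rot: [-1.571, 0.002, -2.932]
force: [-0.4, -0.7, -0.3]
width: 85.7
```

Request:
apply_moves --pt "0.3 0 0.91 0 0 0" --pt "0.3 0 0.91 0 0 0" --pt "0.3 0 0.91 0 0 0" --pt "0.3 0 0.91 0 0 0" --pt "0.3 0 0.91 0 0 0" --pt "0.3 0 0.91 0 0 0" --pt "0.3 0 0.91 0 0 0" --pt "0.3 0 0.91 0 0 0" --pt "0.3 0 0.91 0 0 0" --pt "0.3 0 0.91 0 0 0" --pt "0.3 0 0.91 0 0 0" --pt "0.3 0 0.93 0 0 0"

```text
clock: 18.5
eef_pos: [490.4, -436.2, 113.4]
tool_rot: [-1.57, 0.001, -2.932]
force: [0.6, 0.0, 1.1]
width: 85.4
```

Request:
apply_moves --pt "0 0 0 0 0 0" --pt "0 0 0 0 0 0"

```text
clock: 18.75
eef_pos: [490.7, -434.0, 112.7]
tool_rot: [-1.572, 0.001, -2.932]
force: [-0.3, 0.2, -0.1]
width: 85.6
```

Run:
```python
from h import *
c=wrist('w6');im=cv2.imread('pics/w6_raw.png')
p=ortho(im,c,61,425,555,-510,-370,3)
snap('side','s6');cc=calibration('side');q=ortho(cv2.imread('pics/s6_raw.png'),cc,42,475,605,-43,87,3)
p=np.hstack([p,q[:p.shape[0]]])
for k in range(0,p.shape[1],30): cv2.line(p,(k,0),(k,4),(0,0,255),1)
for k in range(0,390,30): cv2.line(p,(0,k),(4,k),(0,0,255),1)
cv2.imwrite('pics/w6.png',p[:,:800])
```

```text
18.75 [ 490.7 -434.   112.7] [ -90.    0. -168.] 85.6 [-0.3  0.2 -0.1]
```

View pics/w6.png

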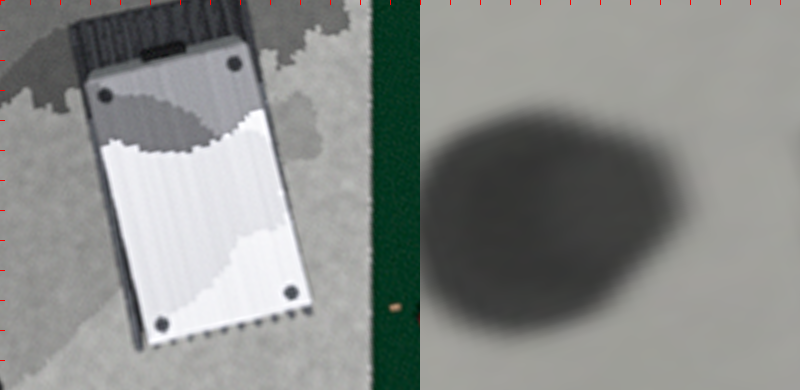

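The box is at (490.5, -436) with yaw 14° by its screw heads, so I correct by 2 mm and 2° and grasp. The choke looks seated in the round nest.

Request:
apply_moves --pt "0 0 0.05 0 -0.25 0" --pt "0 0.8 0 0 0 0" --pt "0 0.9 0 0 0 0" --pt "0 0.5 0 0 0 0" --pt "0 0.22 0 0 0 0" --pt "0 0.1 0 0 0 0" --pt "0 0 0 0 0 0" --pt "0 0 0 0 0 0"

```text
clock: 19.85
eef_pos: [491.5, -437.5, 12.3]
tool_rot: [-1.569, 0.001, -2.897]
force: [-0.7, 0.9, -0.4]
width: 85.4
```

Request:
apply_moves --pt "0 0 0 0 0 0" --pt "0 0 0 0 0 0" --pt "0 0 0 0 0 0" --pt "0 0 0 0 0 0" --pt "0 0 0 0 0 0" --jaw -1

```text
clock: 20.48
eef_pos: [491.4, -437.2, 12.1]
tool_rot: [-1.57, 0.001, -2.897]
force: [-0.9, 0.3, 6.4]
width: 54.4
```

Request:
apply_moves --pt "0 -0.2 0 0 0 0" --pt "0 -0.5 0 0 0 0" --pt "0 -0.7 0 0 0 0" --pt "0 -0.7 0 0 0 0" --pt "0 0 0 0 0 0"

```text
clock: 21.1
eef_pos: [492.7, -438.5, 98.5]
tool_rot: [-1.566, 0.004, -2.897]
force: [0.6, 0.5, -3.2]
width: 54.7
```

Request:
apply_moves --pt "-0.29 0 -0.8 0 0 0" --pt "-0.29 0 -0.8 0 0 0" --pt "-0.29 0 -0.8 0 0 0" --pt "-0.29 0 -0.8 0 0 0" --pt "-0.29 0 -0.8 0 0 0" --pt "-0.29 0 -0.8 0 0 0" --pt "-0.28 0 -0.8 0 0 0" --pt "-0.28 0 -0.8 0 0 0" --pt "-0.28 0 -0.8 0 0 0" --pt "0 0 0 0 0.88 0" --pt "0 0 0 0 0 0" --pt "0 0 0 0 0 0"

```text
clock: 22.6
eef_pos: [520.9, -133.0, 94.9]
tool_rot: [-1.571, -0.001, -3.019]
force: [0.5, -0.5, -1.5]
width: 54.6
```

Run:
```python
from h import *
c=wrist('w7');im=cv2.imread('pics/w7_raw.png')
p=ortho(im,c,20,430,600,-210,-50,3)
for k in range(0,480,30): cv2.line(p,(k,0),(k,4+4*(k%150==0)),(0,0,255),1)
for k in range(0,510,30): cv2.line(p,(0,k),(4+4*(k%150==0),k),(0,0,255),1)
im=im[96:,100:400]
cv2.imwrite('pics/w7.png',np.hstack([p,cv2.resize(im,(300,288)) if 0 else cv2.copyMakeBorder(im,0,p.shape[0]-288,0,0,0)]))
```

```text
22.6 [ 520.9 -133.    94.9] [ -90.   -0. -173.] 54.6 [ 0.5 -0.5 -1.5]
```

View pics/w7.png

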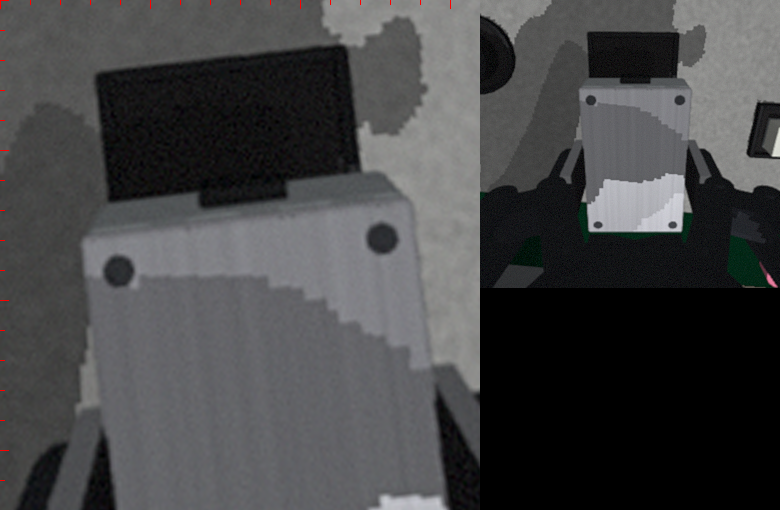

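Run:
```python
from h import *
c=json.load(open('pics/w7.json'))
S=np.array([px(c,u,v,143.8) for u,v in((211,196),(300,196),(218,321),(292,321))]);print(S.round(1),S.mean(0).round(1))
d=S[0]-S[2]+S[1]-S[3];print(np.degrees(np.arctan2(d[1],d[0])))
```

```text
[[ 556.4 -105.9  143.8]
 [ 561.9 -150.3  143.8]
 [ 477.4 -115.7  143.8]
 [ 482.9 -159.7  143.8]] [ 519.7 -132.9  143.8]
6.883042827119414
```

The box is held upright at (519.7, -132.9) with yaw 6.9°. The nest centre is ≈(521.6, -131.3) with yaw 6.5°. I correct by about 2 mm and lower.

Request:
apply_moves --pt "-0.05 0 -0.03 0 0 0" --pt "0 0.8 0 0 0 0" --pt "0 0.8 0 0 0 0" --pt "0 0.5 0 0 0 0" --pt "0 0.3 0 0 0 0" --pt "0 0.1 0 0 0 0" --pt "0 0 0 0 0 0" --pt "0 0 0 0 0 0"

```text
clock: 23.65
eef_pos: [523.9, -131.3, -3.9]
tool_rot: [-1.57, 0.001, -3.02]
force: [-0.4, -0.3, -2.6]
width: 54.3
```

Request:
apply_moves --pt "0 0.04 0 0 0 0" --pt "0 0 0 0 0 0" --pt "0 0.03 0 0 0 0" --pt "0 0 0 0 0 0" --pt "0 0 0 0 0 0"

```text
clock: 24.28
eef_pos: [523.2, -131.1, -7.5]
tool_rot: [-1.571, -0.0, -3.02]
force: [0.5, -0.6, -3.5]
width: 54.1
```

Request:
apply_moves --pt "0 0.03 0 0 0 0" --pt "0 0 0 0 0 0" --pt "0 0 0 0 0 0"

```text
clock: 24.65
eef_pos: [523.2, -131.1, -8.7]
tool_rot: [-1.571, 0.0, -3.02]
force: [0.7, 0.4, -3.5]
width: 54.7
```

Request:
apply_moves --pt "0 0.03 0 0 0 0" --pt "0 0 0 0 0 0" --pt "0 0 0 0 0 0"

```text
clock: 25.02
eef_pos: [523.3, -131.1, -8.9]
tool_rot: [-1.571, 0.0, -3.02]
force: [-1.8, 0.4, 6.5]
width: 54.6
```

Request:
apply_moves --pt "0 0 0 0 0 0" --pt "0 0 0 0 0 0" --pt "0 0 0 0 0 0" --pt "0 0 0 0 0 0" --pt "0 -0.4 0 0 0 0" --pt "0 -0.8 0 0 0 0" --pt "0 -1 0 0 0 0" --pt "0 -0.8 0 0 0 0" --jaw 1

```text
clock: 26.02
eef_pos: [523.6, -131.2, 112.7]
tool_rot: [-1.57, 0.002, -3.02]
force: [-0.3, 0.6, -0.2]
width: 85.3
```

Request:
apply_moves --pt "0.19 0 0.83 0 0 0" --pt "0.19 0 0.83 0 0 0" --pt "0.19 0 0.83 0 0 0" --pt "0.19 0 0.83 0 0 0" --pt "0.19 0 0.83 0 0 0" --pt "0.19 0 0.83 0 0 0" --pt "0.19 0 0.83 0 0 0" --pt "0.19 0 0.83 0 0 0" --pt "0.2 0 0.83 0 0 0" --pt "0 0 0 0 -0.75 0" --pt "0 0 0 0 0 0" --pt "0 0 0 0 0 0"

```text
clock: 27.52
eef_pos: [491.5, -435.3, 110.7]
tool_rot: [-1.571, 0.0, -2.916]
force: [0.5, -0.9, 0.4]
width: 85.3
```

Run:
```python
from h import *
c=wrist('w8');im=cv2.imread('pics/w8_raw.png')
p=ortho(im,c,39,420,565,-510,-370,4)
for k in range(0,560,40): cv2.line(p,(k,0),(k,4),(0,0,255),1)
for k in range(0,580,40): cv2.line(p,(0,k),(4,k),(0,0,255),1)
cv2.imwrite('pics/w8.png',p)
```

```text
27.525 [ 491.5 -435.3  110.7] [ -90.     0.  -167.1] 85.3 [ 0.5 -0.9  0.4]
```

View pics/w8.png

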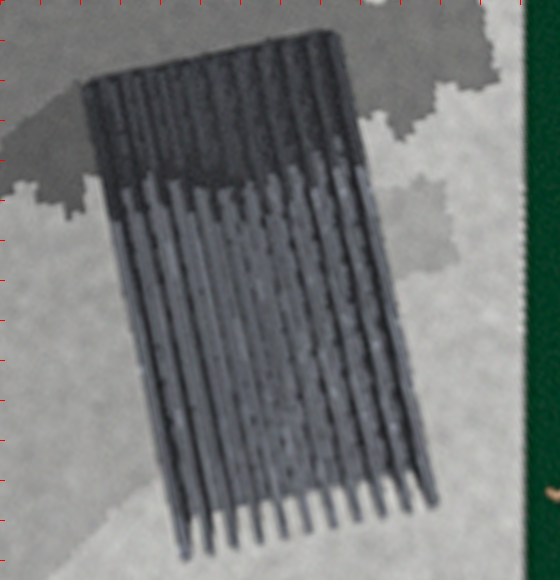

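The heat sink is at (491.3, -435.1) with yaw 12°, and its size measures 121×65, which agrees. I go down and grip.

Request:
apply_moves --pt "0 0 0 0 0.11 0" --pt "0 0.8 0 0 0 0" --pt "0 0.9 0 0 0 0" --pt "0 0.8 0 0 0 0" --pt "0 0.4 0 0 0 0" --pt "0 0.2 0 0 0 0" --pt "0 0.06 0 0 0 0" --pt "0 0 0 0 0 0" --pt "0 0 0 0 0 0"

```text
clock: 28.7
eef_pos: [491.7, -436.5, -15.3]
tool_rot: [-1.57, 0.001, -2.931]
force: [0.4, -0.5, -0.3]
width: 85.7
```

Request:
apply_moves --pt "0 0 0 0 0 0" --pt "0 0 0 0 0 0" --pt "0 0 0 0 0 0" --pt "0 0 0 0 0 0" --pt "0 0 0 0 0 0" --jaw -1

```text
clock: 29.32
eef_pos: [491.5, -436.1, -15.3]
tool_rot: [-1.57, 0.001, -2.93]
force: [-0.9, 0.5, 5.0]
width: 64.5
```

Request:
apply_moves --pt "0 -0.2 0 0 0 0" --pt "0 -0.5 0 0 0 0" --pt "0 -0.8 0 0 0 0" --pt "0 -0.8 0 0 0 0" --pt "0 0 0 0 0 0"

```text
clock: 29.95
eef_pos: [493.2, -437.9, 79.3]
tool_rot: [-1.565, 0.004, -2.93]
force: [0.2, -0.3, -4.5]
width: 64.4
```

Request:
apply_moves --pt "-0.12 0 -0.5 0 0 0" --pt "-0.21 0 -0.9 0 0 0" --pt "-0.21 0 -0.9 0 0 0" --pt "-0.21 0 -0.9 0 0 0" --pt "-0.21 0 -0.9 0 0 0" --pt "-0.21 0 -0.9 0 0 0" --pt "-0.21 0 -0.9 0 0 0" --pt "-0.21 0 -0.9 0 0 0" --pt "-0.21 0 -0.9 0 0 0" --pt "-0.21 0 -0.9 0 0 0"

```text
clock: 31.2
eef_pos: [496.9, -81.5, 74.9]
tool_rot: [-1.571, -0.001, -2.93]
force: [0.3, -0.3, -4.9]
width: 64.4
```

Request:
apply_moves --pt "-0.21 0 -0.9 0 0 0" --pt "-0.21 0 -0.9 0 0 0" --pt "-0.21 0 -0.9 0 0 0" --pt "-0.21 0 -0.9 0 0 0" --pt "-0.21 0 -0.9 0 0 0" --pt "-0.21 0 -0.9 0 0 0" --pt "-0.12 0 -0.5 0 0 0" --pt "0 0 0 0 0.8 0" --pt "0 0 0 0 0.7 0" --pt "0 0 0 0 0 0" --pt "0 0 0 0 0 0" --pt "0 0 0 0 0 0"

```text
clock: 32.7
eef_pos: [502.1, 159.4, 75.6]
tool_rot: [-1.571, -0.0, -3.139]
force: [0.4, -0.3, -4.6]
width: 64.8
```

Run:
```python
from h import *
c=wrist('w9');im=cv2.imread('pics/w9_raw.png');print(read_state()['qpos'])
p=ortho(im,c,23,420,590,80,240,3)
for k in range(0,480,30): cv2.line(p,(k,0),(k,4+4*(k%150==0)),(0,0,255),1)
for k in range(0,510,30): cv2.line(p,(0,k),(4+4*(k%150==0),k),(0,0,255),1)
im=im[96:,100:400]
cv2.imwrite('pics/w9.png',np.hstack([p,cv2.copyMakeBorder(im,0,p.shape[0]-288,0,0,0)]))
```

```text
32.7 [502.1 159.4  75.6] [ -90.    -0.  -179.9] 64.8 [ 0.4 -0.3 -4.6]
[-0.50124191  0.64821551  0.21211345  1.9773386  -0.24964589  0.54084953
 -1.68466553]
```

View pics/w9.png

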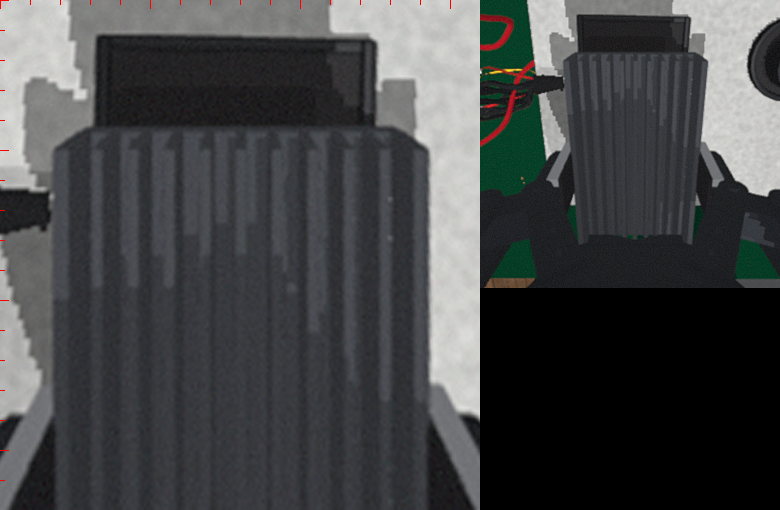

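The nest is centred at about (503.3, 162.4) with yaw -1°. The heat sink is held at about (501.7, 159.5). I correct and lower.

Request:
apply_moves --pt "-0.04 0 -0.07 0 0.12 0" --pt "0 0.7 0 0 0 0" --pt "0 0.7 0 0 0 0" --pt "0 0.4 0 0 0 0" --pt "0 0.2 0 0 0 0" --pt "0 0.06 0 0 0 0" --pt "0 0 0 0 0 0" --pt "0 0 0 0 0 0" --pt "0 0 0 0 0 0"

```text
clock: 33.88
eef_pos: [504.2, 162.5, -6.2]
tool_rot: [-1.571, 0.001, 3.127]
force: [0.5, -0.6, -4.8]
width: 64.9
```

Request:
apply_moves --pt "0 0.04 0 0 0 0" --pt "0 0 0 0 0 0" --pt "0 0.03 0 0 0 0" --pt "0 0 0 0 0 0" --pt "0 0 0 0 0 0"

```text
clock: 34.5
eef_pos: [503.8, 162.3, -9.5]
tool_rot: [-1.571, -0.0, 3.127]
force: [0.2, -0.6, -4.3]
width: 64.3
```

Request:
apply_moves --pt "0 0.03 0 0 0 0" --pt "0 0 0 0 0 0" --pt "0 0.02 0 0 0 0" --pt "0 0 0 0 0 0" --pt "0 0 0 0 0 0"

```text
clock: 35.12
eef_pos: [503.9, 162.3, -11.4]
tool_rot: [-1.571, 0.0, 3.127]
force: [-1.0, -0.3, -1.7]
width: 64.4
```

Request:
apply_moves --pt "0 0.02 0 0 0 0" --pt "0 0 0 0 0 0" --pt "0 0 0 0 0 0"

```text
clock: 35.5
eef_pos: [503.9, 162.3, -11.4]
tool_rot: [-1.571, 0.0, 3.127]
force: [-1.9, -1.5, 6.2]
width: 64.8
```

Request:
apply_moves --pt "0 0 0 0 0 0" --pt "0 0 0 0 0 0" --pt "0 0 0 0 0 0" --pt "0 -0.3 0 0 0 0" --pt "0 -0.7 0 0 0 0" --pt "0 -1 0 0 0 0" --pt "0 -1 0 0 0 0" --pt "0 -1 0 0 0 0" --pt "0 -1 0 0 0 0" --pt "0 0 0 0 0 0" --jaw 0.8

```text
clock: 36.75
eef_pos: [506.1, 162.9, 191.4]
tool_rot: [-1.574, 0.007, 3.126]
force: [-0.2, 0.5, -0.0]
width: 77.0
```

Request:
apply_moves --pt "0 0 0.8 0 0 0" --pt "0 0 0.8 0 0 0" --pt "0 0 0.8 0 0 0" --pt "0 0 0.8 0 0 0" --pt "0 0 0.8 0 0 0" --pt "0 0 0 0 0 0" --pt "0 0 0 0 0 0"

```text
clock: 37.62
eef_pos: [500.9, 3.1, 187.3]
tool_rot: [-1.571, -0.001, 3.127]
force: [-0.9, 0.8, -0.1]
width: 76.9
```

Run:
```python
from h import *
c=wrist('w10');im=cv2.imread('pics/w10_raw.png')
P=[]
for z,X,Y in((43,504,162),(42,541,22),(40,522,-131)):
    p=ortho(im,c,z,X-85,X+85,Y-65,Y+65,2)
    for k in range(0,260,20): cv2.line(p,(k,0),(k,4),(0,0,255),1)
    for k in range(0,340,20): cv2.line(p,(0,k),(4,k),(0,0,255),1)
    P.append(p)
cv2.imwrite('pics/w10.png',np.hstack(P))
```

```text
37.625 [500.9   3.1 187.3] [-9.000e+01 -1.000e-01  1.792e+02] 76.9 [-0.9  0.8 -0.1]
```

View pics/w10.png

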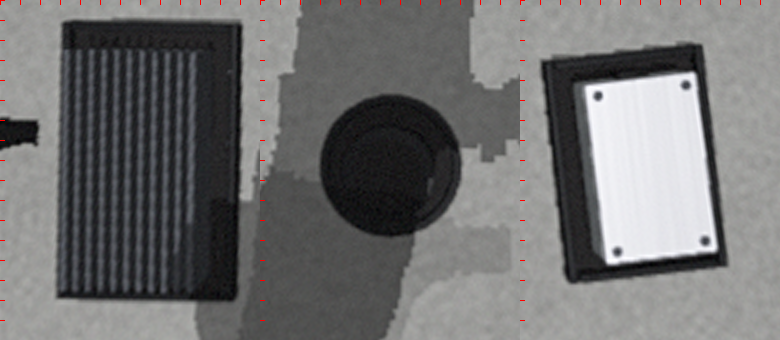

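The sink is at (503.3, 162.3) and the box at (523.5, -131.5), both square, flat and within 2 mm of the middle. I check the choke and relay in one contrast-stretched composite.

Run:
```python
from h import *
c=json.load(open('pics/w10.json'));im=cv2.imread('pics/w10_raw.png')
P=[]
for z,X,Y,g in((42,541,22,4),(40,499,-282,1)):
    p=ortho(im,c,z,X-50,X+50,Y-50,Y+50,3);p=np.clip(p.astype(float)*g,0,255).astype(np.uint8)
    for k in range(0,300,30): cv2.line(p,(k,0),(k,4),(0,0,255),1);cv2.line(p,(0,k),(4,k),(0,0,255),1)
    P.append(p)
snap('scene','c10');q=cv2.imread('pics/c10_raw.png')[150:300,90:400]
q=cv2.resize(q,(600,290),interpolation=cv2.INTER_CUBIC)
cv2.imwrite('pics/fin.png',np.vstack([np.hstack(P),q]))
```

```text
(no output)
```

View pics/fin.png

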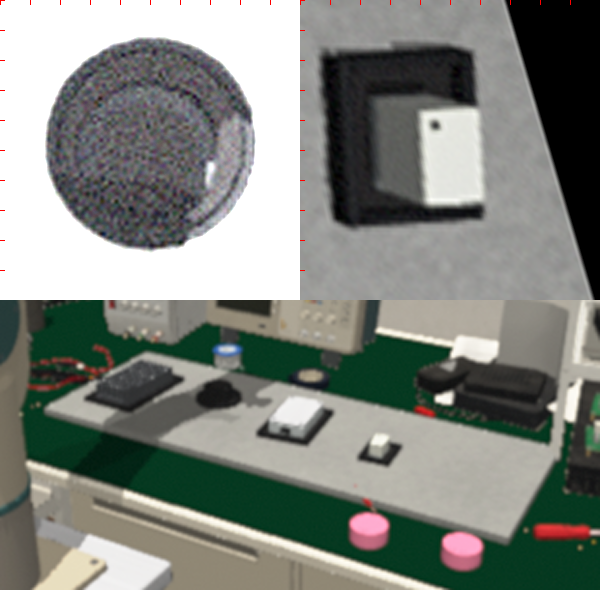

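All four parts sit in their nests and the arm is clear. Handing in.

```bash
python3 -c "
from cell import *
print(finish_job())"
```

```text
the job is handed in; nothing more can be done
None
```

I took the stack apart from the top down and set the relay, choke, filter box and heat sink each in its own nest. I handed in at about 38 s with the arm clear. The tape roll, solder reel and pink look-alikes were not touched.

**Last checks:** the final pictures show all four parts upright and inside the rim.

| Part | Distance from nest middle | Alignment |
|---|---|---|
| Heat sink | under 1 mm | square to the nest |
| Choke | about 1 mm (black on black, read from a contrast-stretched picture) | round, any way |
| Filter box | about 2 mm | square to the nest |
| Relay | about 2 mm | within 1–3° of the nest |

**What disagreed:**
- **Finger length:** the first grasp of the relay closed on nothing. Three camera views put the real finger ends about 31 mm behind the reported tool point. I used that offset from then on, and nothing had been disturbed.
- **Jaw opening:** it read about 2 mm under the stated part widths on every grasp.

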